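Shut and lock the battery cover of a clean-room pack

TASK

On the white battery pack, slide the grey battery cover fully home, and then nudge the lock switch next to the cover's edge across its detent to the other end of its slot, so that its tongue lies over the shut cover. Leave the power switch as it is and do not shift the other things on the table.

Things in the scene. Friction and masses are not known exactly. Their poses are not given: they have to be found in the camera images.
- pack: The battery pack: a white plastic block fixed to the table, 210 (its x) x 150 (its y) x 50 mm high. Origin: centre of its underside, z up. Its flat top lies 50 mm above the table. The end at its -x holds the grey sliding cover, the end at its +x is a plain white deck with two slide switches.
- cover (a joint): How far the battery cover stands open, m: 0 = fully home, up to 0.045. The grey cover is a flat plate, 115 (x) x 108 (y) x 4 mm, its top level with the top of the pack; it slides along the pack's x and shuts towards +x, and open it sticks out beyond the pack's -x end and leaves the battery cells in sight between it and the white deck. It slides with about 1.5 N of friction, stays where it is left and meets a hard stop when home.
- cover_ridge (a point): Centre of the top of the cover's thumb ridge, moving with the cover: a straight bar 60 mm long (pack's y), 6 mm thick (pack's x) and 8 mm high above the cover. The cover is flat and clear for 70 mm on the ridge's -x side.
- lock (a joint): Travel of the lock switch, m: 0 = unlocked, 0.012 = locked, with a sprung detent between the ends (about 5 N to push across with the friction; past the middle, at 0.006, it snaps on to the far end and stays there). It slides along the pack's -x, so that its thin tongue comes to lie over the edge of the shut cover. Starts at 0.
- lock_ridge (a point): Centre of the top of the lock switch's ridge, moving with it. The switch is the slide switch next to the cover's edge: a flat grey plate, 26 (pack's x) x 16 mm, 1 mm proud of the deck, in a dark slot, with a cross ridge 16 mm long (pack's y), 5 mm thick (pack's x), whose top is 7 mm above the deck. The deck is flat and clear for 60 mm on the ridge's +x side.
- power (a joint): Travel of the power switch, m: 0 = where it starts, up to 0.012 along the pack's -y. Friction 1.5 N, no detent. To be left alone.
- power_ridge (a point): Centre of the top of the power switch's ridge; same shape as the lock switch but turned a quarter turn, its slot lying across the pack, farther from the cover, near the deck's outer corner (about 43 mm in x and 81 mm in y from the lock ridge).
- tray: shallow aluminium tray fixed to the table beside the pack, 200 x 200 x 25 mm, holding the jar, bowl and spatula; bystander. Origin: centre of its underside.
- vial: small capped glass jar, 34 mm across, 55 mm high, in the tray; loose bystander. Origin: on its centre line, at its underside.
- cup: steel bowl, 60 mm across, 45 mm high, in the tray; loose bystander. Origin: on its centre line, at its underside.
- spatula: steel spatula, 170 mm long, lying in the tray; loose bystander. Origin: near its middle, at its underside.
- cassette: clear flat plastic box, 60 x 85 x 18 mm, on the table; loose bystander. Origin: on its centre line, at its underside.
- spray: white bottle, 56 mm across, 110 mm high, on the table; loose bystander. Origin: on its centre line, at its underside.
- tape: paper disc (roll), 70 mm across, 20 mm high, on the table; loose bystander. Origin: on its centre line, at its underside.

How it is judged:
On the way, in this order (a step that is already met when the one before it is completed fails the run):
1. the cover is fully home while the lock is still open (value of joint cover below 0.002 m and value of joint lock below 0.004 m), for 0.2 s.
2. the lock switch is across its detent with the cover home (value of joint cover below 0.002 m and value of joint lock above 0.01 m), for 0.2 s.
At the end, for the whole second after the job is handed in: The cover is home within 2 mm, the lock switch is at the locked end of its slot (travel over 10 of 12 mm) and the power switch is within 3 mm of where it was (all of step 2 and value of joint power below 0.003 m); the robot touches nothing.
It fails at once if the power switch is shifted by more than 5 mm (value of joint power above 0.005 m).
It fails at once if a loose bystander is shifted by more than 40 mm or knocked over (distance of any of vial, cup, spatula, cassette, spray, tape from where it was at the start of the episode above 0.04 m or angle between any of vial, cup, spatula, cassette, spray, tape's own z axis and vertical above 0.7 rad).
It also fails if it takes over 48 s, if anything falls off the work surface, if the arm or the gripper's body presses on something with over 40 N, if the wrist force passes 120 N, or if a joint passes its speed limit or range.

ROBOT

A 6-joint arm with a two-finger parallel gripper is mounted at the origin on the work surface. World frame = base frame: x ahead of the robot, y to its left, z up, the work surface at z = 0. Lengths are in m, angles in rad, forces in N, time in s.
With the tool pointing down it reaches from about 0.3 to 0.75 m from the base axis. Payload 8.5 kg.
Tool frame: the origin (TCP) lies between the finger pads; the fingertips stand 19 mm ahead of it and the grasp point (between the pads) is the TCP; z points along the fingers, y is the line along which they close (so a half turn about z gives the same grasp; the last joint's range is limited). The gripper opens to 85 mm and grips with 20 to 120 N. Pads are 22 mm wide; open, the fingers measure 114 mm over their backs; the gripper's body (76 mm by 85 mm) begins 54 mm behind the grasp point. The pads swing forward as they close: fully open they stand 13 mm farther back than shut.
Start: joints at [1.066, 0.381, 1.297, -0, 1.464, -0.215], TCP at [0.157, 0.527, 0.25] pointing down, gripper open.
Joint ranges: [-3.11, 3.11], [-0.89, 2.33], [0.22, 2.48], [-1.42, 4.56], [0.17, 2.85], [-2.88, 2.88]. Speed limits (rad/s): [2.39, 2.39, 3.14, 3.14, 3.14, 3.14].

INTERFACE

Orientations are given as a 3x3 rotation matrix whose columns are the frame's x, y, z axes.
In Python, from workcell import env gives the robot as it stands.
- The arm moves only by the shell command python3 -m crank 'ROWS' [OPENING] [FORCE]. ROWS is JSON, a list that holds one entry, the list of rows, each a list of 6 numbers: the shift along the tool's x, y, z in m, then the turn, a rotation vector about the tool's x, y, z in rad. In form: [[[x, y, z, wx, wy, wz], ...]]. A call has 1 to 5 rows; each row shifts and turns the commanded pose from where the row before left it, along the tool's axes as they then stand; what a row does not reach is not made up. A row lasts 1/8 s, in which the tool goes at most 62.5 mm and 10.7 degrees, less where a joint would pass 70% of its speed; a pose out of reach is approached as far as the arm can. A call with a gripper value outside its range is refused whole. OPENING is the opening, from 0 (shut) to 1 (fully open), set as the call begins (- or left out, the last holds). The fingers move at their own pace and stop on an object; FORCE is the grip in N (left out, the last holds). Time passes only in rows, so rows that do not move let the fingers close. It gives the time, the measured TCP pose, the force, the opening and the grip force at its end, in the units of the state.
- env.sense(): the state, without advancing time (a new reading comes with each control period).
- env.read_camera(name): name is "scene" or "side" or "wrist"; returns the picture (420x560x3 uint8, blue, green, red); there is no depth.
- env.get_calibration(name): a dict with "mtx" (3x3 intrinsics, pixels), "R" (3x3) and "t" (3): a world point X has camera coordinates R X + t. Camera axes: x right, y down, z forward; pixel columns grow to the right and rows downward; lengths in m; the calibration is good to about 2 mm. A picture is of the moment at which its call begins: read the wrist's pose just before it. get_calibration takes no time and is no camera call; for the wrist camera it gives the pose at the moment of the call.
- env.job_done(): hands the job in; it is judged then, once.
The state is a dict: "time": time; "q": joint angles; "qvel": joint speeds; "effort": joint torques, N m; "ee_pos": TCP position; "ee_rot": TCP orientation; "ft_force": force on the tool from outside, world axes, zero at the start; "ft_torque": the same for the moment, N m; "opening": finger opening in m; "grip_force": force on a finger pad.
Only numpy, scipy, OpenCV 4.12 (cv2) and the standard library are available. Lean on these libraries where they do the work, as an engineer would, in place of code of your own. Each camera call takes 0.05 s, during which the arm holds its last target. There are 200 camera calls.

## Working session

There is one attempt and no reset: what is moved stays moved. The work goes in short steps, Python scripts to look and compute and a shell command to move; the robot and the scene stay as the last step left them, time stands still between calls to the robot, and variables do not carry over. Pictures are saved under pics/ and viewed, at most 10 in all, crops included, and the job is handed in when it is done.

```bash
mkdir -p pics; python3 - <<'E'
from workcell import env
import cv2
for n in("scene","side","wrist"):
    c=env.get_calibration(n); print(n,c["mtx"].round(1).tolist(),c["R"].round(3).tolist(),c["t"].round(3).tolist())
    cv2.imwrite(f"pics/{n}0.png",env.read_camera(n))
s=env.sense();print(s["time"],s["ee_pos"],s["ee_rot"].round(3) if hasattr(s["ee_rot"],'round') else s["ee_rot"])
E
```

```text
scene [[476.5, 0.0, 276.8], [0.0, 476.5, 209.4], [0.0, 0.0, 1.0]] [[-0.663, 0.748, 0.009], [0.512, 0.462, -0.724], [-0.546, -0.476, -0.689]] [0.319, -0.297, 1.578]
side [[452.6, 0.0, 284.6], [0.0, 452.6, 212.7], [0.0, 0.0, 1.0]] [[-0.905, -0.425, -0.004], [-0.307, 0.659, -0.687], [0.295, -0.62, -0.727]] [0.54, 0.157, 0.92]
wrist [[354.0, 0.0, 280.8], [0.0, 354.0, 209.1], [0.0, 0.0, 1.0]] [[0.285, 0.958, -0.001], [0.912, -0.271, 0.307], [0.294, -0.089, -0.952]] [-0.55, -0.04, 0.38]
0.15 [0.15709033 0.52689593 0.24986514] [[-0.958  0.286 -0.   ]
 [ 0.286  0.958 -0.001]
 [ 0.    -0.001 -1.   ]]
```

View pics/scene0.png

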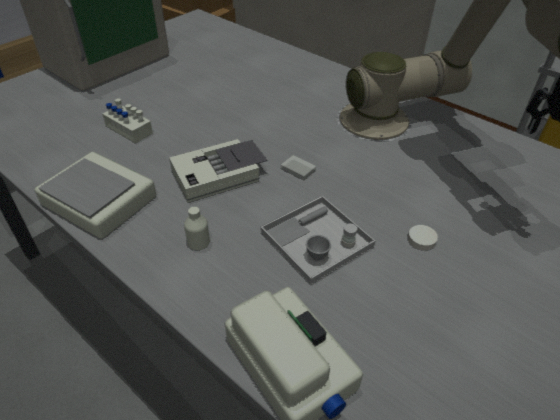

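View pics/side0.png

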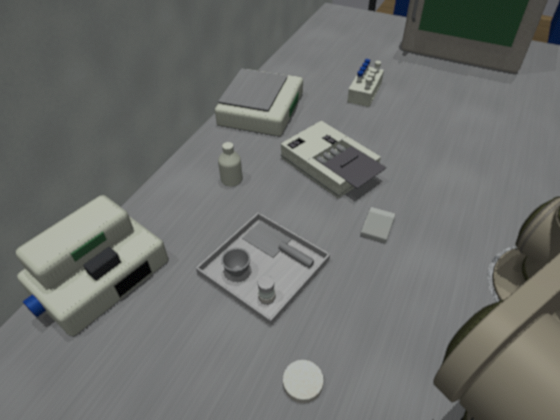

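The pack is at about (215,167) in scene and (332,157) in side, with the cover sticking out towards the robot and the switches at the far end. Next I'll view enlarged crops.

```bash
cat > h.py <<'E'
import numpy as np
from workcell import env
def ray(n,uv,z,c=None):
    c=c or env.get_calibration(n); R=np.array(c["R"]);t=np.array(c["t"])
    d=R.T@np.linalg.inv(c["mtx"])@np.array([uv[0],uv[1],1.]); o=-R.T@t
    return o+d*(z-o[2])/d[2]
E
python3 - <<'E'
import cv2,numpy as np
from h import *
a=cv2.imread("pics/scene0.png")[130:205,160:280];b=cv2.imread("pics/side0.png")[115:200,270:395]
a=cv2.resize(a,None,fx=4,fy=4,interpolation=2);b=cv2.resize(b,None,fx=3.2,fy=3.2,interpolation=2)
o=np.zeros((600,500,3),np.uint8);o[:300,:480]=a;o[310:310+b.shape[0],:400]=b
cv2.imwrite("pics/crop.png",o)
for n,uv in(("scene",(215,160)),("side",(332,150))):print(ray(n,uv,.05))
E
```

```text
[ 0.54170331 -0.17782702  0.05      ]
[ 0.54490822 -0.17497453  0.05      ]
```

View pics/crop.png

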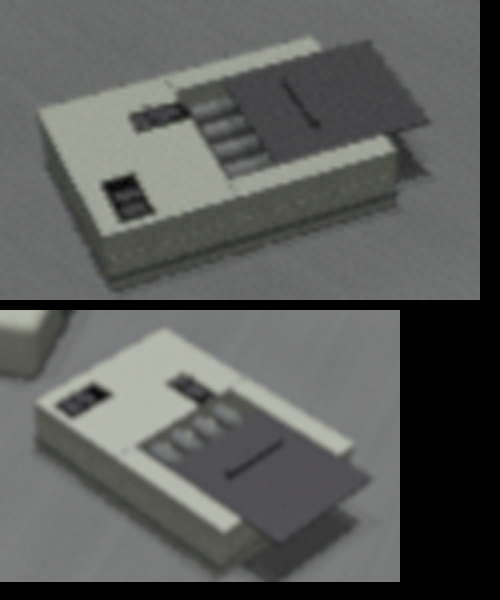

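The crop shows the white top (corners in scene crop at about (40,112), (105,235), (393,145), (315,40)), the cover ridge at (302,103), the lock next to the cells at (160,116) and the power switch at (128,197).

```bash
python3 - <<'E'
from h import *
S={"A":(40,112,.05),"B":(105,235,.05),"C":(393,145,.05),"D":(315,40,.05),"ridge":(301,103,.054),"lock":(160,116,.051),"power":(128,197,.051)}
T={"A":(165,330,.05),"B":(37,405,.05),"C":(235,530,.05),"D":(352,447,.05),"ridge":(255,459,.054),"lock":(190,388,.051),"power":(83,399,.051)}
for k in S:
    u,v,z=S[k];p=ray("scene",(u/4+160,v/4+130),z);u,v,z=T[k];q=ray("side",(u/3.2+270,(v-310)/3.2+115),z)
    print(k,p.round(4)[:2],q.round(4)[:2])
E
```

```text
A [ 0.6201 -0.2779] [ 0.6156 -0.2794]
B [ 0.6756 -0.1438] [ 0.6708 -0.1405]
C [ 0.481  -0.0691] [ 0.4752 -0.0686]
D [ 0.4292 -0.1963] [ 0.4251 -0.1965]
ridge [ 0.4935 -0.1459] [ 0.4876 -0.1463]
lock [ 0.5676 -0.2112] [ 0.5665 -0.212 ]
power [ 0.6408 -0.161 ] [ 0.6398 -0.1621]
```

```bash
python3 -m crank '[[[0,0,0,0,0,0.094],[-0.037,-0.0357,0,0,0,0],[-0.037,-0.0357,0,0,0,0],[-0.037,-0.0357,0,0,0,0],[-0.037,-0.0357,0,0,0,0]]]' 0 30
python3 -m crank '[[[-0.037,-0.0357,0,0,0,0],[-0.037,-0.0357,0,0,0,0],[-0.037,-0.0357,0,0,0,0],[-0.037,-0.0357,0,0,0,0],[-0.037,-0.0357,0,0,0,0]]]'
python3 -m crank '[[[-0.037,-0.0357,0,0,0,0],[-0.037,-0.0357,0,0,0,0],[-0.037,-0.0357,0,0,0,0],[-0.037,-0.0357,0,0,0,0],[-0.037,-0.0357,0,0,0,0]]]'
python3 -m crank '[[[0,0,0,0,0,0],[0,0,0,0,0,0]]]'
python3 - <<'E'
from h import *
import cv2,pickle
s=env.sense();c=env.get_calibration("wrist");cv2.imwrite("pics/w1.png",env.read_camera("wrist"))
pickle.dump((s,c),open("w1.pkl","wb"));print(s["time"],s["ee_pos"],s["ee_rot"],s["opening"],s["ft_force"])
E
```

```text
time: 0.78
ee_pos: [0.2412, 0.3377, 0.2502]
ee_rot: [[-0.927, 0.374, 0.0], [0.374, 0.927, -0.0], [-0.0, -0.0, -1.0]]
ft_force: [0.7, 0.7, -1.1]
opening: 0.0003
grip_force: 0.0
time: 1.4
ee_pos: [0.3459, 0.1028, 0.2504]
ee_rot: [[-0.927, 0.374, 0.0], [0.374, 0.927, 0.0], [-0.0, 0.0, -1.0]]
ft_force: [0.5, 0.6, -0.4]
opening: 0.0002
grip_force: 0.0
time: 2.02
ee_pos: [0.4507, -0.1321, 0.2502]
ee_rot: [[-0.927, 0.375, -0.0], [0.375, 0.927, 0.0], [0.0, 0.0, -1.0]]
ft_force: [0.7, 0.6, 0.6]
opening: -0.0001
grip_force: 0.0
time: 2.28
ee_pos: [0.45, -0.13, 0.25]
ee_rot: [[-0.927, 0.375, -0.001], [0.375, 0.927, 0.001], [0.001, 0.0, -1.0]]
ft_force: [0.0, 0.8, 0.4]
opening: 0.0
grip_force: 0.0
2.275 [ 0.4499601  -0.12996419  0.25004634] [[-9.27166000e-01  3.74649842e-01 -8.38524703e-04]
 [ 3.74649378e-01  9.27166331e-01  6.61230625e-04]
 [ 1.02518182e-03  2.98917795e-04 -9.99999430e-01]] 4.8699708468841104e-05 [0.02890774 0.8220478  0.43450903]
```

View pics/w1.png

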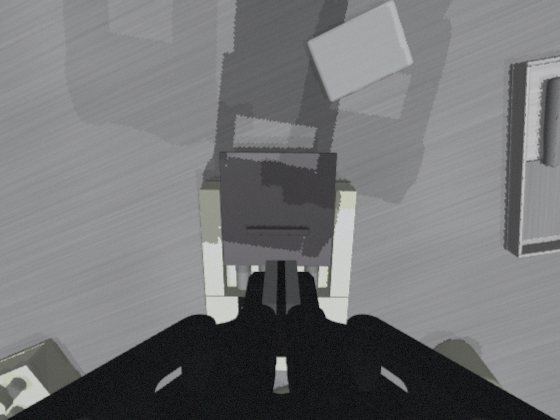

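Wrist view: grey cover spans (220..336, 152..265), ridge at about (278,231) with its line horizontal, and the pack rails at either side. The fingers hide the switches. I'll measure the ridge and yaw.

```bash
python3 - <<'E'
from h import *
import pickle
s,c=pickle.load(open("w1.pkl","rb"))
for n,uv,z in(("ridgeL",(246,229),.058),("ridgeR",(309,230),.058),("coverTL",(220,153),.05),("coverTR",(336,153),.05),("coverBL",(224,265),.05),("coverBR",(331,264),.05),("railL",(203,190),.05),("railR",(354,190),.05),("railLb",(208,296),.05),("railRb",(348,296),.05)):
    p=ray("wrist",uv,z,c); d=np.array(s["ee_rot"]).T@(p-s["ee_pos"]); print(n,p.round(4),"tool",d.round(4))
E
```

```text
ridgeL [ 0.4774 -0.1761  0.058 ] tool [-0.0429 -0.0325  0.192 ]
ridgeR [ 0.5009 -0.1207  0.058 ] tool [-0.0439  0.0276  0.192 ]
coverTL [ 0.403  -0.1702  0.05  ] tool [ 0.0282 -0.0549  0.2001]
coverTR [ 0.4427 -0.0719  0.05  ] tool [0.0283 0.0511 0.2001]
coverBL [ 0.5073 -0.2143  0.05  ] tool [-0.085  -0.0568  0.1999]
coverBR [ 0.5468 -0.1136  0.05  ] tool [-0.0838  0.0514  0.2   ]
railL [ 0.4287 -0.1998  0.05  ] tool [-0.0067 -0.0728  0.2   ]
railR [ 0.482  -0.0677  0.05  ] tool [-0.0066  0.0697  0.2001]
railLb [ 0.5336 -0.2448  0.05  ] tool [-0.1207 -0.0752  0.1999]
railRb [ 0.5882 -0.1095  0.05  ] tool [-0.1207  0.0707  0.1999]
```

```bash
python3 -m crank '[[[0,-0.0025,0.045,0,0,0],[0,0,0.045,0,0,0],[0,0,0.045,0,0,0],[0,0,0.03,0,0,0],[0,0,0.012,0,0,0]]]'
python3 -m crank '[[[0,0,0,0,0,0],[-0.01,0,0.001,0,0,0],[-0.01,0,0,0,0,0],[-0.01,0,0,0,0,0],[-0.005,0,0,0,0,0]]]'
python3 -m crank '[[[-0.006,0,0,0,0,0],[-0.006,0,0,0,0,0],[-0.006,0,0,0,0,0],[-0.005,0,0,0,0,0],[0,0,0,0,0,0]]]'
python3 - <<'E'
from h import *
import cv2
s=env.sense();print(s["time"],s["ee_pos"],s["ft_force"])
cv2.imwrite("pics/w2.png",env.read_camera("wrist"))
E
```

```text
time: 2.95
ee_pos: [0.4488, -0.1315, 0.0725]
ee_rot: [[-0.928, 0.373, -0.002], [0.373, 0.928, 0.001], [0.002, 0.0, -1.0]]
ft_force: [-0.4, 0.8, 0.3]
opening: -0.0001
grip_force: 0.0
time: 3.58
ee_pos: [0.4824, -0.146, 0.0724]
ee_rot: [[-0.927, 0.374, -0.0], [0.374, 0.927, -0.0], [0.0, -0.0, -1.0]]
ft_force: [-2.0, -0.3, 1.0]
opening: 0.0001
grip_force: 0.8
time: 4.2
ee_pos: [0.5036, -0.1546, 0.0723]
ee_rot: [[-0.927, 0.375, 0.001], [0.375, 0.927, -0.0], [-0.001, 0.0, -1.0]]
ft_force: [-0.0, 0.8, 0.4]
opening: 0.0001
grip_force: 0.0
4.2 [ 0.50364583 -0.15458305  0.07229069] [-0.01865402  0.75858085  0.36719906]
```

View pics/w2.png

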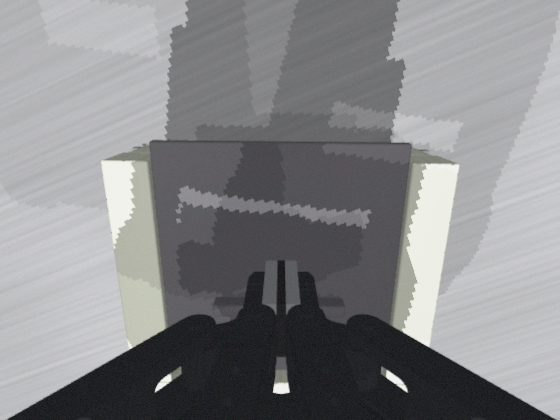

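The cover still overhangs the pack end slightly (rear edge at row 142 vs. rail ends at row ~160), and the ridge at row 302 is against the fingers. Continue to the stop.

```bash
python3 -m crank '[[[-0.004,0,0,0,0,0],[-0.004,0,0,0,0,0],[-0.003,0,0,0,0,0],[0,0,0,0,0,0]]]'|grep -E "time|pos|force"
python3 -m crank '[[[-0.001,0,0,0,0,0],[-0.001,0,0,0,0,0],[-0.001,0,0,0,0,0],[0,0,0,0,0,0]]]'|grep -E "time|pos|force"
```

```text
time: 4.75
ee_pos: [0.512, -0.1578, 0.0721]
ft_force: [-8.6, 1.5, 5.1]
grip_force: 4.3
time: 5.25
ee_pos: [0.5124, -0.1579, 0.0719]
ft_force: [-18.7, 5.1, 12.6]
grip_force: 9.8
```

```bash
python3 -m crank '[[[0.006,0,0,0,0,0],[0.004,0,0,0,0,0],[0,0,-0.03,0,0,0],[0,0,-0.05,0,0,0],[-0.03,-0.005,-0.04,0,0,0]]]'|grep -E "time|pos|force"
python3 -m crank '[[[-0.04,-0.008,0,0,0,0],[-0.04,-0.008,0,0,0,0],[-0.025,-0.008,0,0,0,0],[0,0,0,0,0,0],[0,0,0,0,0,0]]]'|grep -E "time|pos|force"
python3 - <<'E'
from h import *
import cv2,pickle
s=env.sense();c=env.get_calibration("wrist");cv2.imwrite("pics/w3.png",env.read_camera("wrist"))
pickle.dump((s,c),open("w3.pkl","wb"));print(s["time"],s["ee_pos"])
E
```

```text
time: 5.88
ee_pos: [0.5328, -0.1714, 0.1946]
ft_force: [0.2, -0.5, 0.1]
grip_force: 0.0
time: 6.5
ee_pos: [0.6208, -0.2329, 0.1922]
ft_force: [0.2, 0.5, -0.2]
grip_force: 0.0
6.5 [ 0.62084124 -0.23292278  0.1921997 ]
```

View pics/w3.png

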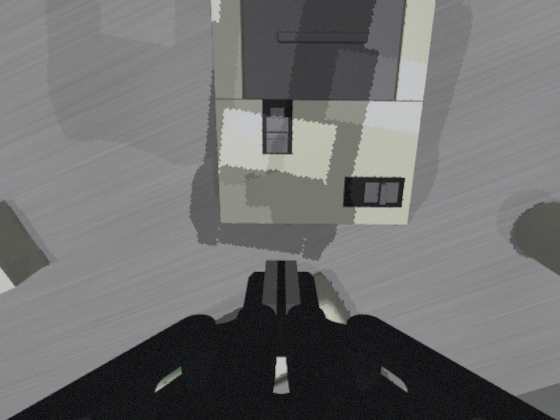

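The cover is flush with the deck (seam at row 100, no cells showing). The lock slot is at (278,128) and the power switch at (375,192). I'll zoom in on the lock.

```bash
python3 - <<'E'
import cv2
a=cv2.imread("pics/w3.png")[90:165,245:320]
cv2.imwrite("pics/w3c.png",cv2.resize(cv2.convertScaleAbs(a,alpha=1.5),None,fx=8,fy=8,interpolation=2))
E
```

```text
(no output)
```

View pics/w3c.png

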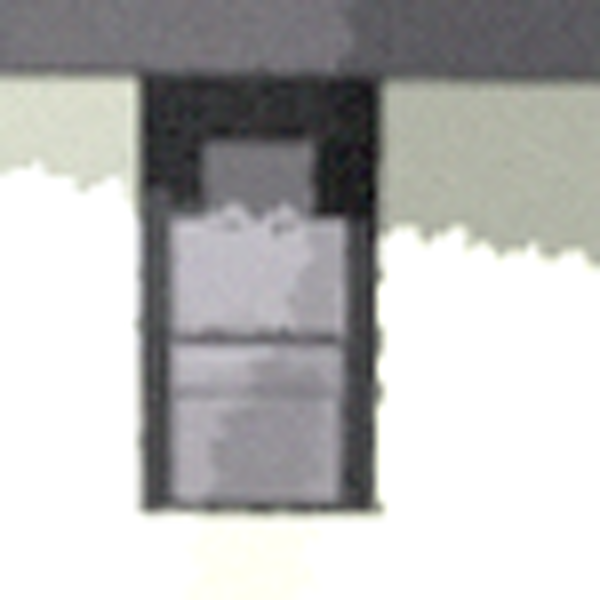

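```bash
python3 - <<'E'
from h import *
import pickle
s,c=pickle.load(open("w3.pkl","rb"))
for n,uv,z in(("r132",(277,132),.057),("r136",(277,136),.057),("plate bottom",(277,153),.051),("plate top",(277,116),.051),("seam",(277,100),.05),("end",(277,224),.05)):
    p=ray("wrist",uv,z,c); d=np.array(s["ee_rot"]).T@(p-s["ee_pos"]); print(n,p.round(4),"tool",d.round(4))
E
```

```text
r132 [ 0.5705 -0.2148  0.057 ] tool [ 0.0534 -0.0021  0.1352]
r136 [ 0.5731 -0.2159  0.057 ] tool [ 0.0506 -0.0021  0.1352]
plate bottom [ 0.5853 -0.2209  0.051 ] tool [ 0.0374 -0.0022  0.1412]
plate top [ 0.5605 -0.2108  0.051 ] tool [ 0.0642 -0.0021  0.1412]
seam [ 0.5502 -0.2066  0.05  ] tool [ 0.0753 -0.0021  0.1422]
end [ 0.638  -0.2424  0.05  ] tool [-0.0195 -0.0024  0.1422]
```

```bash
python3 -m crank '[[[0,-0.002,0.04,0,0,0],[0,0,0.04,0,0,0],[0,0,0.03,0,0,0],[0,0,0.0095,0,0,0],[0,0,0,0,0,0]]]'|grep -E "time|pos|force"
python3 -m crank '[[[0.012,0,0,0,0,0],[0.012,0,0,0,0,0],[0.009,0,0,0,0,0],[0,0,0,0,0,0]]]'|grep -E "time|pos|force"
python3 -m crank '[[[0.003,0,0,0,0,0],[0.003,0,0,0,0,0],[0.002,0,0,0,0,0]]]'|grep -E "time|pos|force"
python3 -m crank '[[[0.002,0,0,0,0,0],[0.002,0,0,0,0,0],[0,0,0,0,0,0]]]'|grep -E "time|pos|force"
```

```text
time: 7.18
ee_pos: [0.6205, -0.235, 0.0734]
ft_force: [-0.2, -0.2, 1.3]
grip_force: 0.0
time: 7.68
ee_pos: [0.5899, -0.2228, 0.0739]
ft_force: [-0.1, -0.1, 0.2]
grip_force: 0.0
time: 8.05
ee_pos: [0.5833, -0.2203, 0.0733]
ft_force: [5.3, -1.1, 0.8]
grip_force: 1.8
time: 8.43
ee_pos: [0.578, -0.2179, 0.0724]
ft_force: [-0.4, 0.0, -0.1]
grip_force: 0.0
```

```bash
python3 -m crank '[[[-0.012,0,0,0,0,0],[-0.025,0,-0.02,0,0,0],[-0.008,0,-0.04,0,0,0],[0,0,-0.04,0,0,0],[0,0,-0.02,0,0,0]]]'|grep -E "time|pos|force"
python3 -m crank '[[[0,0,0,0,0,0],[0,0,0,0,0,0]]]'|grep -E "time|pos|force"
python3 - <<'E'
from h import *
import cv2
a=env.read_camera("wrist")[20:240,200:440]
cv2.imwrite("pics/w4.png",cv2.resize(a,None,fx=2.7,fy=2.7,interpolation=2))
E
```

```text
time: 9.05
ee_pos: [0.6205, -0.2352, 0.1947]
ft_force: [-0.4, -0.3, 0.0]
grip_force: 0.0
time: 9.3
ee_pos: [0.6199, -0.2349, 0.1912]
ft_force: [0.3, 0.1, 0.0]
grip_force: 0.0
```

View pics/w4.png

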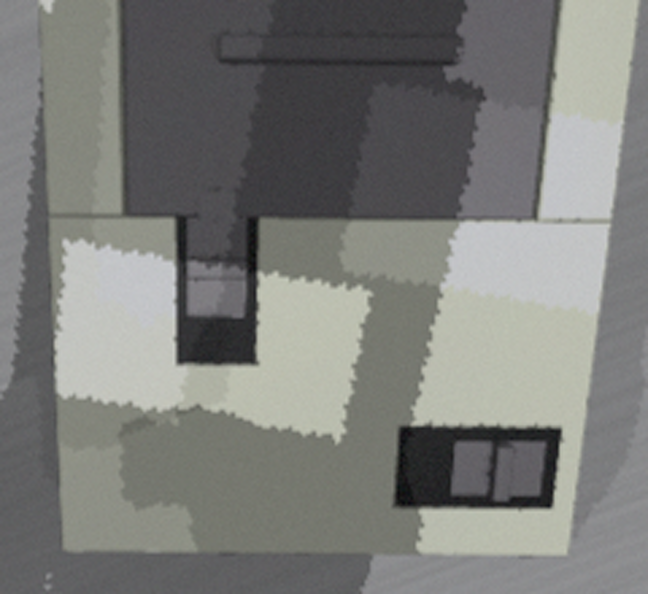

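The lock plate now sits at the cover end of its slot, with about 12 mm of dark slot free behind it (crop rows 318–363) and its tongue over the cover. The cover is flush and the power switch has not moved, so I'm handing in.

```bash
python3 -c "
from workcell import env
print(env.job_done())"
```

```text
the job is handed in; nothing more can be done
None
```

The job is handed in: the last picture shows the cover fully home, the lock switch at the locked end of its slot with its tongue over the cover, and the power switch unmoved. I didn't re-photograph the other items, but the arm recorded no unexpected contact; no verdict came back from the hand-in.

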